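# Sort the microscope parts into their trays

## Robot

A 7-joint arm with a two-finger parallel gripper is mounted at the origin on the work surface. World frame = base frame: x ahead of the robot, y to its left, z up, the work surface at z = 0. Lengths are in m, angles in rad, forces in N, time in s.
With the tool pointing down it reaches from about 0.4 to 0.85 m from the base axis. Payload 10.4 kg.
Tool frame: the origin (TCP) lies on the centre line of the jaws, within the pads' length; the fingertips stand r.tip_extent ahead of it and the grasp point (between the pads) lies 3 mm ahead of it (r.tip_extent is the distance from the TCP to the fingertips, in m); z points along the fingers, y is the direction in which the jaws open and shut (so a half turn about z gives the same grasp; the last joint's range is limited). The gripper opens to 87 mm and grips with 3 to 60 N. Pads are 19 mm wide; open, the fingers measure 117 mm over their backs; the gripper's body (75 mm by 190 mm) begins 51 mm behind the grasp point.
Start: joints at [1.156, 0.332, -0.065, 1.46, 0.022, 1.35, -0.088], TCP at [0.239, -0.578, 0.245] pointing down, gripper open.
Joint ranges: [-2.6, 2.6], [-0.5, 2.12], [-1.47, 1.34], [0.16, 2.42], [-1.27, 4.41], [0.06, 2.06], [-2.6, 2.6]. Speed limits (rad/s): [2.22, 2.22, 2.79, 2.79, 3.14, 3.14, 3.14].

## Interface

Orientations are given as a unit quaternion [x, y, z, w].
In Python, from bench import r gives the robot as it stands. The module is installed in compiled form; this text tells all that it offers.
- The arm moves only by the shell command python3 -m jog 'ROWS' [FORCE]. ROWS is JSON, a list of rows, each a list of 5 numbers: the shift along the tool's x, y, z in cm, then the turn about the tool's z in rad, then the closure, from 0 (fully open) to 1 (shut). A call has exactly 10 rows; each row shifts and turns the pose as measured when the row begins, along the tool's axes as they then stand; what a row does not reach is not made up. A row lasts 1/10 s, in which the tool goes at most 50 mm and 8.59 degrees, less where a joint would pass 70% of its speed; a pose out of reach is approached as far as the arm can. A call with a gripper value outside its range is refused whole. The fingers move at their own pace and stop on an object; FORCE is the grip in N (left out, the last holds). Time passes only in rows, so rows that do not move let the fingers close, or fill a call up. It gives the time, the measured TCP pose, the force and the opening at its end, in the units of the state.
- r.read_state(): the state, without advancing time (a new reading comes with each control period).
- r.camera(name): name is "scene" or "top"; returns a dict with "pixels" (420x560x3 uint8, red, green, blue), "fx", "fy", "cx", "cy" (pixels), "k1" (the pictures are not rectified: a ray, as slopes to the right and down, at radius r is drawn at 1 + k1 r^2 times it, then the intrinsics apply), "camera_from_world" (4x4, takes a point from world to camera coordinates). Camera axes: x right, y up, looking along -z (the intrinsics and any distortion apply to the point x, -y, -z); pixel columns grow to the right and rows downward; lengths in m; the calibration is good to about 2 mm. A picture is of the moment at which its call begins. There is no depth.
- r.close_job(): hands the job in, once; it reports no verdict.
The state is a dict: "time": time; "joint_positions": joint angles; "joint_vel": joint speeds; "joint_torque": joint torques, N m; "ee_pos": TCP position; "eef_rot": TCP orientation; "ft_force": force on the tool from outside, world axes, zero at the start; "torque": the same for the moment, N m; "width": finger opening in m.
Only numpy, scipy, OpenCV 4.12 (cv2) and the standard library are available. Lean on these libraries where they do the work, as an engineer would, in place of code of your own. Each camera call takes 0.05 s, during which the arm holds its last target. There are 200 camera calls.

## Task

Clear up the microscopy table: stand both eyepieces in the long grey tray, both objectives in the square grey tray, and the specimen pot in the round steel dish, each one upright as it stands now, on the tray's floor. Leave the dropper bottle and the little cover-slip box where they stand.

Things in the scene. Friction and masses are not known exactly. Their poses are not given: they have to be found in the camera images.
- eyepiece_a: Microscope eyepiece, one of two alike, standing upright on its wide black eyecup (36 mm across, 24 mm high); above it a bare aluminium barrel 24 mm in diameter rises to 60 mm in all, with a glass lens on top. About 70 g. Origin: centre of its underside; z up.
- eyepiece_b: Microscope eyepiece, one of two alike, standing upright on its wide black eyecup (36 mm across, 24 mm high); above it a bare aluminium barrel 24 mm in diameter rises to 60 mm in all, with a glass lens on top. About 70 g. Origin: centre of its underside; z up.
- objective_a: Microscope objective, one of two alike: a steel barrel standing upright. Brass thread 24 mm in diameter for the lowest 5 mm, plain barrel 28 mm in diameter from 5 to 38 mm, then a tapered nose up to 49 mm. About 90 g. Origin: centre of its underside; z up.
- objective_b: Microscope objective, one of two alike: a steel barrel standing upright. Brass thread 24 mm in diameter for the lowest 5 mm, plain barrel 28 mm in diameter from 5 to 38 mm, then a tapered nose up to 49 mm. About 90 g. Origin: centre of its underside; z up.
- specimen_pot: Squat white plastic specimen pot with a screw lid: body 38 mm in diameter up to 34 mm, ribbed grey lid 42 mm in diameter from 34 to 46 mm (the top). About 50 g. Origin: centre of its underside; z up.
- long_tray: Long grey open tray, fixed to the table: 80 mm (its x) by 150 mm (its y) outside, 15 mm high, walls and floor 3 mm thick, empty at the start. Origin: centre of its underside; z up; the inner floor is 3 mm above the origin. Holds two eyepieces side by side along y.
- square_tray: Square grey open tray, fixed to the table: 110 mm by 110 mm outside (x and y along its sides), 15 mm high, walls and floor 3 mm thick, empty at the start. Origin: centre of its underside; z up; inner floor 3 mm above the origin.
- round_dish: Round steel open dish, fixed to the table: 100 mm in diameter outside, 15 mm high, wall and floor 3 mm thick, empty at the start. Origin: centre of its underside; z up; inner floor 3 mm above the origin.
- dropper_bottle: Bystander: amber glass dropper bottle 32 mm in diameter with black cap and rubber teat, 80 mm high, loose, standing among the parts. Not to be moved. Origin: centre of its underside.
- slip_box: Bystander: small cardboard cover-slip box, 38 by 38 mm and 40 mm high, loose, standing among the parts. Not to be moved. Origin: centre of its underside; x and y along its sides.
Things that resemble listed ones, but are neither listed nor needed, are in the scene too. What is shaped like the long_tray but green is not meant.

How it is judged:
At the end, for the whole second after the job is handed in: Eyepieces inside the long tray, objectives inside the square tray, pot inside the round dish: each within the walls, underside within 4 mm of the floor, upright within 0.15 rad, at rest; dropper bottle and cover-slip box upright and within 30 mm of where they stood (x of eyepiece_a in the frame of long_tray between -0.037 and 0.037 m and y of eyepiece_a in the frame of long_tray between -0.072 and 0.072 m and z of eyepiece_a in the frame of long_tray between 0 and 0.007 m and angle between each of eyepiece_a, eyepiece_b, objective_a, objective_b, specimen_pot's own z axis and vertical below 0.15 rad and linear speed of each of eyepiece_a, eyepiece_b, objective_a, objective_b, specimen_pot below 0.02 m/s and angular speed of each of eyepiece_a, eyepiece_b, objective_a, objective_b, specimen_pot below 0.3 rad/s and x of eyepiece_b in the frame of long_tray between -0.037 and 0.037 m and y of eyepiece_b in the frame of long_tray between -0.072 and 0.072 m and z of eyepiece_b in the frame of long_tray between 0 and 0.007 m and x of objective_a in the frame of square_tray between -0.052 and 0.052 m and y of objective_a in the frame of square_tray between -0.052 and 0.052 m and z of objective_a in the frame of square_tray between 0 and 0.007 m and x of objective_b in the frame of square_tray between -0.052 and 0.052 m and y of objective_b in the frame of square_tray between -0.052 and 0.052 m and z of objective_b in the frame of square_tray between 0 and 0.007 m and horizontal distance between specimen_pot and round_dish below 0.033 m and z of specimen_pot in the frame of round_dish between 0 and 0.007 m and distance of each of dropper_bottle, slip_box from where it was at the start of the episode below 0.03 m and angle between each of dropper_bottle, slip_box's own z axis and vertical below 0.2 rad); the robot touches nothing.
It fails at once if dropper bottle knocked over or shoved more than 40 mm (angle between dropper_bottle's own z axis and vertical above 0.5 rad or distance of dropper_bottle from where it was at the start of the episode above 0.04 m).
It fails at once if slip box knocked over or shoved more than 40 mm (angle between slip_box's own z axis and vertical above 0.5 rad or distance of slip_box from where it was at the start of the episode above 0.04 m).
It also fails if it takes over 117 s, if anything falls off the work surface, if the arm or the gripper's body presses on something with over 40 N, if the wrist force passes 120 N, or if a joint passes its speed limit or range.

## Working session

There is one attempt and no reset: what is moved stays moved. The work goes in short steps, Python scripts to look and compute and a shell command to move; the robot and the scene stay as the last step left them, time stands still between calls to the robot, and variables do not carry over. Pictures are saved under pics/ and viewed, about 12 in all and at most 16, crops included, and the job is handed in when it is done.

```bash
mkdir -p pics; python3 - <<'E'
from bench import r
import cv2
s=r.read_state(); print(s, r.tip_extent)
for n in("scene","top"):
    c=r.camera(n); cv2.imwrite(f"pics/{n}0.png",c["pixels"][:,:,::-1]); print(n,c["fx"],c["fy"],c["cx"],c["cy"],c["k1"],c["camera_from_world"].round(4).tolist())
E
```

```text
{'time': 0.0, 'joint_positions': array([ 1.15641112,  0.33283269, -0.06467639,  1.46094951,  0.0216052 ,
        1.34987913, -0.08847809]), 'joint_vel': array([-0.00159296, -0.00060767, -0.0009697 , -0.00202564,  0.00017887,
       -0.00155843,  0.00037817]), 'joint_torque': array([ 5.94799931e-04, -6.23252964e+01,  2.45204824e-02, -3.89891231e+01,
       -6.13059872e-02,  3.95658694e-02,  1.35765686e-04]), 'ee_pos': array([ 0.23849628, -0.57732471,  0.24377441]), 'eef_rot': array([ 9.80871961e-01,  1.94652833e-01, -1.71188540e-04, -6.64931947e-04]), 'ft_force': array([-0.18611274, -0.03435079, -0.68490077]), 'torque': array([ 0.04155153, -0.03969531, -0.01946649]), 'width': 0.08712418991205324} 0.022
scene 420.29393548034443 420.29393548034443 274.04100382746327 205.4422220367981 0.009226161653747662 [[0.7212, 0.6927, 0.0042, -0.3498], [-0.3734, 0.3835, 0.8447, 0.1335], [0.5835, -0.6107, 0.5352, -1.2124], [0.0, 0.0, 0.0, 1.0]]
top 478.4610545043507 478.4610545043507 278.2148408768042 205.18836958910813 -0.043381469606510424 [[-0.0081, -1.0, 0.0032, 0.0112], [0.9863, -0.0074, 0.1649, -0.4612], [-0.1649, 0.0045, 0.9863, -1.3003], [0.0, 0.0, 0.0, 1.0]]
```

View pics/top0.png

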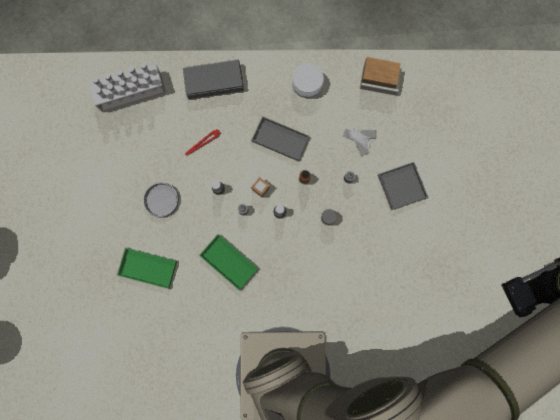

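View pics/scene0.png

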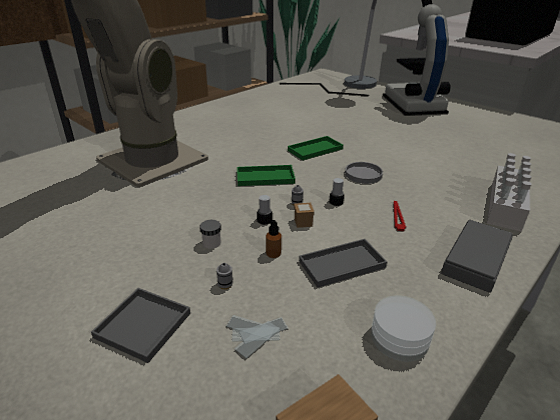

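Top view: the eyepieces are at about (218,188) and (280,212), the objectives at (243,210) and (349,178), and the pot at (330,217). The dropper is at (305,177) and the slip box at (260,187). The grey long tray is at (281,139), the square tray at (403,186) and the steel dish at (161,200).

The green trays (147,268) and (229,262), the dark closed case (213,79) and the white round stack (308,80) are lookalikes and not meant. I'll confirm this in an enlarged crop.

```bash
cat > h.py <<'E'
import numpy as np, cv2
from bench import r
def ray(c,u,v):
    K=np.array([[c["fx"],0,c["cx"]],[0,c["fy"],c["cy"]],[0,0,1]])
    p=cv2.undistortPoints(np.array([[[u,v]]],float),K,np.array([c["k1"],0,0,0.]))[0,0]
    T=np.array(c["camera_from_world"]); R=T[:3,:3]
    return -R.T@T[:3,3], R.T@np.array([p[0],-p[1],-1])
def plane(c,u,v,z):
    o,d=ray(c,u,v); return (o+d*(z-o[2])/d[2])
def proj(c,P):
    T=np.array(c["camera_from_world"]); q=T[:3,:3]@np.array(P)+T[:3,3]; s=np.array([q[0],-q[1]])/-q[2]
    s=s*(1+c["k1"]*(s@s)); return s*c["fx"]+[c["cx"],c["cy"]]
E
python3 - <<'E'
from h import *
c=r.camera("top"); im=c["pixels"][:,:,::-1]
cv2.imwrite("pics/top_crop.png",cv2.resize(im[110:240,140:440],None,fx=2.66,fy=2.66,interpolation=cv2.INTER_CUBIC))
c=r.camera("scene"); im=c["pixels"][:,:,::-1]
cv2.imwrite("pics/scene_crop.png",cv2.resize(im[150:310,180:400],None,fx=3.6,fy=3.6,interpolation=cv2.INTER_CUBIC))
E
```

```text
(no output)
```

View pics/top_crop.png

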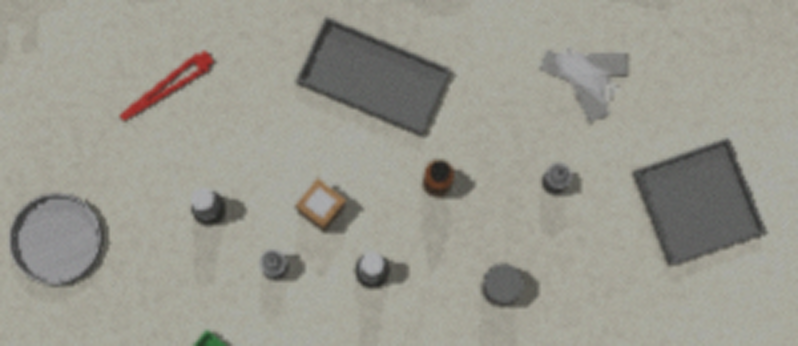

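View pics/scene_crop.png

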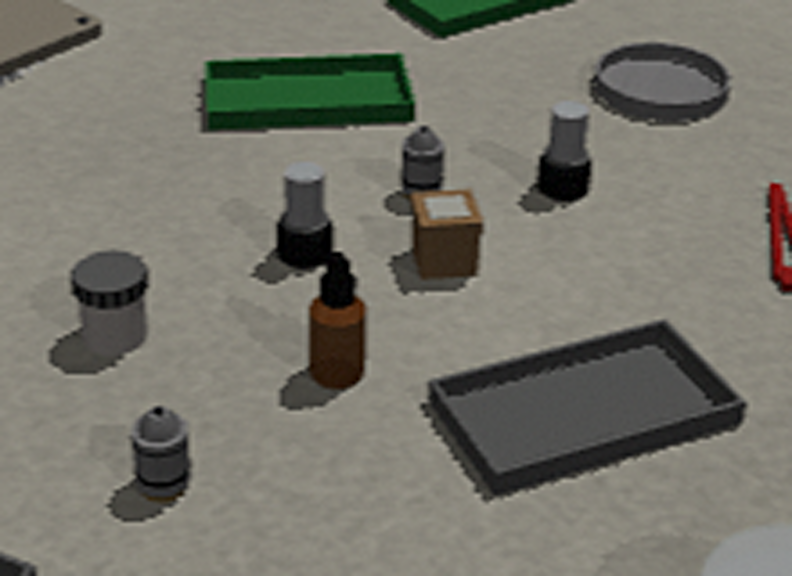

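The crops confirm the identities. Crop pixels in the top view:
- eyepieces: (204,196) and (374,262)
- objectives: (273,257) and (559,171)
- pot: (503,284)
- dropper: (439,168)
- slip box: (322,203)

The scene view matches, with two black-cup eyepieces, two steel objectives and the ribbed-lid pot. Next I turn these into positions.

```bash
python3 - <<'E'
from h import *
t=r.camera("top"); s=r.camera("scene")
T=lambda p:(140+p[0]/2.66-.3,110+p[1]/2.66-.3); S=lambda p:(180+p[0]/3.6-.4,150+p[1]/3.6-.4)
F={"eyeL":((204,196),(570,110),.06),"eyeR":((374,262),(305,172),.06),"objL":((273,257),(424,128),.049),"objR":((559,171),(158,410),.049),
"pot":((503,284),(110,270),.046),"drop":((439,168),(337,260),.08),"box":((322,203),(447,204),.04)}
for n,(a,b,z) in F.items():
    p=plane(t,*T(a),z); q=plane(s,*S(b),z)
    o1,d1=ray(t,*T(a));o2,d2=ray(s,*S(b)); k=np.linalg.lstsq(np.c_[d1,-d2],o2-o1,rcond=None)[0]
    print(n,p[:2].round(4),q[:2].round(4),"tri",((o1+k[0]*d1+o2+k[1]*d2)/2).round(4))
for n,L in {"long":[(328,20),(453,74),(427,135),(299,83)],"sq":[(727,141),(765,234),(670,264),(634,174)]}.items():
    P=np.array([plane(t,*T(a),.015)[:2] for a in L]); e=np.roll(P,-1,0)-P
    print(n,P.mean(0).round(4),np.linalg.norm(e,axis=1).round(3),np.degrees(np.arctan2(e[:,1],e[:,0])).round(1))
p=plane(t,*T((58,239)),.015);print("dish",p,"r",np.linalg.norm(plane(t,*T((104,239)),.015)-p))
# masks: boxes
im=s["pixels"]; 
E
```

```text
eyeL [0.5203 0.1787] [0.5195 0.1804] tri [0.5203 0.1788 0.0609]
eyeR [0.4492 0.0021] [0.4508 0.0046] tri [0.4502 0.0032 0.0602]
objL [0.4571 0.1073] [0.4544 0.1108] tri [0.4569 0.1073 0.0513]
objR [ 0.5469 -0.1943] [ 0.5462 -0.1939] tri [ 0.5467 -0.1943  0.0495]
pot [ 0.4272 -0.1323] [ 0.4309 -0.1316] tri [ 0.4282 -0.1314  0.0444]
drop [ 0.5436 -0.0656] [ 0.5502 -0.0706] tri [ 0.545  -0.0657  0.0751]
box [0.516  0.0563] [0.5164 0.0618] tri [0.5171 0.0577 0.0418]
long [ 0.6611 -0.003 ] [0.151 0.075 0.152 0.079] [-114.7  156.7   66.8  -23.9]
sq [ 0.5185 -0.3506] [0.109 0.109 0.105 0.11 ] [-161.   107.    19.2  -70.7]
dish [0.48401585 0.34095148 0.015     ] r 0.049592353796544524
```

```bash
python3 -m jog '[[0,0,0,0.13,0],[0,0,0,0.13,0],[0,0,0,0.13,0],[0,0,0,0,0],[3,-3.8,0,0,0],[3,-3.8,0,0,0],[3,-3.8,0,0,0],[3,-3.8,0,0,0],[3,-3.8,0,0,0],[0,0,0,0,0]]' 30
```

```text
time: 1.3
ee_pos: [0.3929, -0.382, 0.243]
eef_rot: [1.0, 0.005, -0.001, 0.0]
ft_force: [-0.4, -0.7, 0.5]
width: 0.087
```

```bash
python3 -m jog '[[3.1,-3.75,0,-0,0],[3.1,-3.75,0,0,0],[3.1,-3.75,0,0,0],[3.1,-3.75,0,0,0],[3,-3.75,0,0,0],[0,0,4.7,0,0],[0,0,4.7,0,0],[0,0,4.0,0,0],[0,0,0,0,0],[0,0,0,0,0]]'
cat > look.py <<'E'
from h import *
import sys
# look.py name cam u v half scale : save an enlarged crop
_,n,cam,u,v,h=sys.argv; u,v,h=int(u),int(v),int(h)
c=r.camera(cam); im=c["pixels"][:,:,::-1][max(v-h,0):v+h,max(u-h,0):u+h]
cv2.imwrite(f"pics/{n}.png",cv2.resize(im,(560,560),interpolation=cv2.INTER_CUBIC)); print(r.read_state()["ee_pos"],r.read_state()["width"])
E
python3 look.py objR scene 224 250 70
```

```text
time: 2.3
ee_pos: [0.547, -0.1892, 0.1081]
eef_rot: [1.0, 0.027, 0.003, 0.001]
ft_force: [0.5, 0.2, 0.3]
width: 0.0873
[ 0.54678158 -0.18929704  0.10817369] 0.08677177457186021
```

View pics/objR.png

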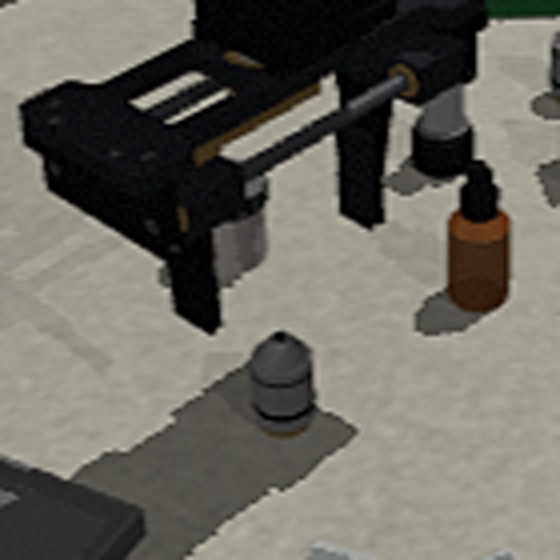

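The fingers straddle the objective at (283,385) with room on both sides, and the dropper at (478,250) is clear. I'll descend, grip and lift.

```bash
python3 -m jog '[[0,0.5,0,0.054,0],[0,0,3.5,0,0],[0,0,3.4,0,0],[0,0,0,0,0.5],[0,0,0,0,1],[0,0,0,0,1],[0,0,0,0,1],[0,0,0,0,1],[0,0,0,0,1],[0,0,0,0,1]]' 30
```

```text
time: 3.35
ee_pos: [0.5587, -0.2006, 0.0592]
eef_rot: [1.0, -0.001, 0.016, 0.006]
ft_force: [0.3, 1.7, 0.4]
width: 0.0389
```

```bash
python3 - <<'E'
from bench import r
s=r.read_state(); print(s["joint_positions"].round(3),s["joint_vel"].round(3),s["ft_force"],s["width"],s["ee_pos"],s["eef_rot"])
E
python3 look.py objR2 scene 224 250 70
```

```text
[ 0.521  0.432 -0.31   1.756  0.164  0.945 -1.427] [-0.001 -0.006 -0.001 -0.003 -0.002  0.001  0.001] [0.32082276 1.67626742 0.42120054] 0.03887524444812761 [ 0.55869001 -0.20056204  0.05923779] [ 9.99853329e-01 -6.93428953e-04  1.58739605e-02  6.39194047e-03]
[ 0.55871355 -0.2005286   0.05920233] 0.03508311456089399
```

View pics/objR2.png

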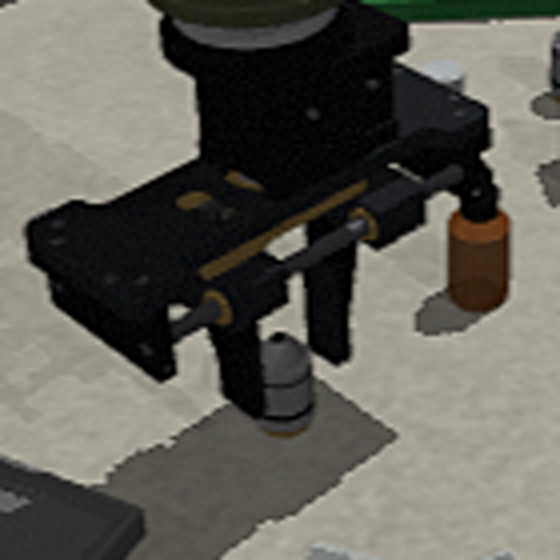

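The fingers are about 12 mm off in x and too high at 59 mm, because that row fell short. I'll open, correct in small steps and check again.

```bash
python3 -m jog '[[0,0,0,0,0],[0,0,0,0,0],[0,0,0,0,0],[-0.6,-0.3,0,0,0],[-0.6,-0.3,0,0,0],[0,0,0,0,0],[0,0,0.7,0,0],[0,0,0.7,0,0],[0,0,0.6,0,0],[0,0,0,0,0]]' 30
```

```text
time: 4.4
ee_pos: [0.5454, -0.1939, 0.0361]
eef_rot: [1.0, -0.001, 0.015, 0.006]
ft_force: [0.5, -0.4, -0.6]
width: 0.0868
```

```bash
python3 -m jog '[[0,0,0,0,1],[0,0,0,0,1],[0,0,0,0,1],[0,0,0,0,1],[0,0,0,0,1],[0,0,0,0,1],[0,0,0,0,1],[0,0,0,0,1],[0,0,0,0,1],[0,0,0,0,1]]' 30; python3 -m jog '[[0,0,-0.5,0,1],[0,0,-1.5,0,1],[0,0,-2,0,1],[0,0,-2,0,1],[0,0,-1.5,0,1],[0,1,0,0,1],[0,2,0,0,1],[0,3,0,0,1],[0,3,0,0,1],[0,2,0,0,1]]'
```

```text
time: 5.4
ee_pos: [0.546, -0.1941, 0.0365]
eef_rot: [1.0, -0.001, 0.015, 0.006]
ft_force: [-0.4, 0.5, -0.8]
width: 0.0274
time: 6.4
ee_pos: [0.5438, -0.3057, 0.1209]
eef_rot: [1.0, 0.002, 0.016, 0.006]
ft_force: [-0.1, -0.1, -1.0]
width: 0.0274
```

```bash
python3 -m jog '[[0,1.3,0,0,1],[0,1.3,0,0,1],[0,1.0,0,0,1],[0,0,1.5,0,1],[0,0,1.5,0,1],[0,0,1.5,0,1],[0,0,1.5,0,1],[0,0,1.0,0,1],[0,0,0,0,1],[0,0,0,0,1]]'
```

```text
time: 7.4
ee_pos: [0.5442, -0.3439, 0.0415]
eef_rot: [1.0, 0.003, 0.014, 0.005]
ft_force: [0.7, 0.2, -1.4]
width: 0.0274
```

```bash
python3 -m jog '[[0,0,0.2,0,1],[0,0,0,0,1],[0,0,0,0,0.45],[0,0,0,0,0.45],[0,0,0,0,0.45],[0,0,-0.5,0,0.4],[0,0,-1.5,0,0.4],[0,0,-3,0,0.2],[0,0,-3,0,0],[0,0,-2,0,0]]'
```

```text
time: 8.4
ee_pos: [0.5414, -0.3428, 0.1466]
eef_rot: [1.0, 0.003, 0.014, 0.005]
ft_force: [1.6, 0.4, -0.1]
width: 0.0686
```

```bash
python3 -m jog '[[-0.8,-1.5,0,0,0],[-1.5,-2.9,0,0,0],[-1.5,-2.9,0,0,0],[-1.5,-2.9,0,0,0],[-1.5,-2.9,0,0,0],[-1.5,-2.9,0,0,0],[-1.5,-2.9,0,0,0],[-1,-1.5,0,0,0],[0,0,0,0,0],[0,0,0,0,0]]'
```

```text
time: 9.4
ee_pos: [0.4329, -0.1349, 0.157]
eef_rot: [1.0, 0.003, 0.025, 0.012]
ft_force: [-0.0, 0.6, -0.0]
width: 0.0871
```

```bash
python3 look.py sq scene 190 250 110
```

```text
[ 0.43303577 -0.13494199  0.15695859] 0.08736275878334919
```

View pics/sq.png

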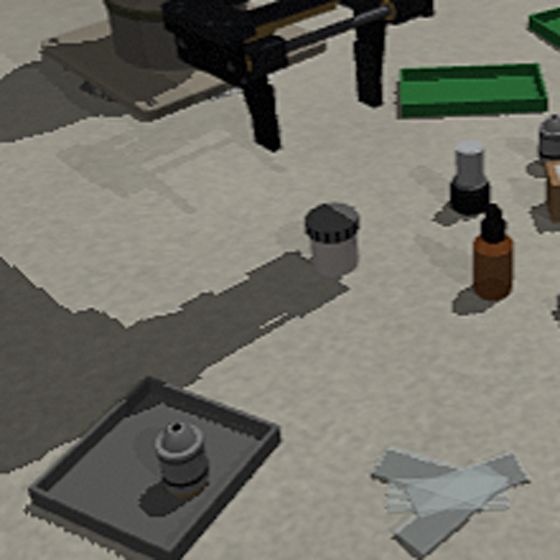

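The objective stands upright inside the square tray at (182,455). The gripper is above the pot at (333,240). I'll correct for the slight tool tilt and descend to the lid.

```bash
python3 -m jog '[[-0.5,-0.3,0,0,0],[-0.5,-0.3,0,0,0],[0,0,1.5,0,0],[0,0,1.5,0,0],[0,0,1.5,0,0],[0,0,1.5,0,0],[0,0,1.5,0,0],[0,0,1.5,0,0],[0,0,1.4,0,0],[0,0,0,0,0]]'
```

```text
time: 10.45
ee_pos: [0.4272, -0.135, 0.0492]
eef_rot: [1.0, -0.001, 0.025, 0.011]
ft_force: [-0.3, -0.6, 0.7]
width: 0.0867
```

```bash
python3 -m jog '[[0,-0.3,0.3,0,0],[0,0,0.3,0,0.2],[0,0,0,0,1],[0,0,0,0,1],[0,0,0,0,1],[0,0,0,0,1],[0,0,0,0,1],[0,0,0,0,1],[0,0,0,0,1],[0,0,0,0,1]]' 20; python3 -m jog '[[0,0,-0.5,0,1],[0,0,-1,0,1],[0,0,-2,0,1],[0,0,-2,0,1],[0,0,-2,0,1],[0,0,-2,0,1],[0,0,-2,0,1],[0,0,-1,0,1],[0,0,0,0,1],[0,0,0,0,1]]'
```

```text
time: 11.45
ee_pos: [0.4286, -0.1327, 0.0453]
eef_rot: [1.0, -0.002, 0.026, 0.012]
ft_force: [-0.6, 0.6, -0.7]
width: 0.0414
time: 12.45
ee_pos: [0.4213, -0.1287, 0.1797]
eef_rot: [1.0, -0.001, 0.027, 0.012]
ft_force: [-0.4, -0.2, -0.5]
width: 0.0412
```

```bash
python3 -m jog '[[0.3,-1.2,0,0,1],[0.4,-2.4,0,0,1],[0.4,-2.4,0,0,1],[0.4,-2.4,0,0,1],[0.4,-2.4,0,0,1],[0.4,-2.4,0,0,1],[0.4,-2.4,0,0,1],[0.4,-2.4,0,0,1],[0.4,-2.4,0,0,1],[0.3,-1.2,0,0,1]]'; python3 -m jog '[[0.3,-1.2,0,0,1],[0.4,-2.4,0,0,1],[0.4,-2.4,0,0,1],[0.4,-2.4,0,0,1],[0.4,-2.4,0,0,1],[0.4,-2.4,0,0,1],[0.4,-2.4,0,0,1],[0.4,-2.4,0,0,1],[0.3,-2.4,0,0,1],[0,0,0,0,1]]'
```

```text
time: 13.45
ee_pos: [0.4558, 0.1029, 0.1675]
eef_rot: [1.0, -0.001, 0.02, 0.009]
ft_force: [1.0, -0.1, -0.5]
width: 0.0413
time: 14.45
ee_pos: [0.4802, 0.3264, 0.1542]
eef_rot: [1.0, 0.003, 0.011, 0.007]
ft_force: [-0.3, -0.2, -0.8]
width: 0.0408
```

```bash
python3 -m jog '[[0.1,-0.8,0,0,1],[0,-0.8,0,0,1],[0,0,1.5,0,1],[0,0,1.5,0,1],[0,0,1.5,0,1],[0,0,1.5,0,1],[0,0,1.5,0,1],[0,0,1.5,0,1],[0,0,1,0,1],[0,0,0,0,1]]'
```

```text
time: 15.45
ee_pos: [0.4819, 0.3395, 0.0428]
eef_rot: [1.0, 0.002, 0.009, 0.009]
ft_force: [-0.8, -0.7, 1.3]
width: 0.041
```

```bash
python3 -m jog '[[0,0,0,0,0.4],[0,0,0,0,0.4],[0,0,0,0,0.2],[0,0,0,0,0],[0,0,0,0,0],[0,0,-0.5,0,0],[0,0,-1.5,0,0],[0,0,-2,0,0],[0,0,-3,0,0],[0,0,-3,0,0]]'; python3 look.py dish scene 340 190 70
```

```text
time: 16.45
ee_pos: [0.4783, 0.3402, 0.1449]
eef_rot: [1.0, 0.002, 0.006, 0.01]
ft_force: [0.5, -0.1, 0.3]
width: 0.0867
[0.47989509 0.34207725 0.15046028] 0.08727128214357505
```

View pics/dish.png

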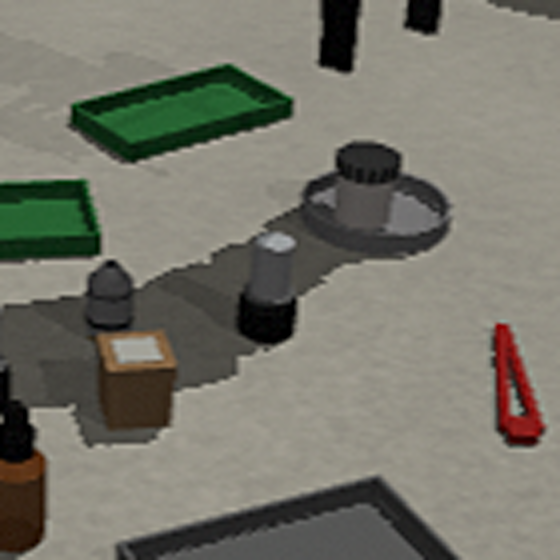

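The pot stands upright in the dish at (365,195). The next pick is the left eyepiece.

```bash
python3 -m jog '[[0.4,1.2,0,0,0],[0.5,2.2,0,0,0],[0.5,2.2,0,0,0],[0.5,2.2,0,0,0],[0.5,2.2,0,0,0],[0.5,2.2,0,0,0],[0.5,2.0,0,0,0],[0.5,2.0,0,0,0],[0,0,0,0,0],[0,0,0,0,0]]'
```

```text
time: 17.5
ee_pos: [0.5219, 0.167, 0.1584]
eef_rot: [1.0, 0.0, 0.011, 0.008]
ft_force: [-0.6, -0.2, -0.3]
width: 0.0869
```

```bash
python3 -m jog '[[-0.2,-0.7,0,0,0],[-0.2,-0.7,0,0,0],[0,0,1.5,0,0],[0,0,1.5,0,0],[0,0,1.5,0,0],[0,0,1.5,0,0],[0,0,1.5,0,0],[0,0,1.5,0,0],[0,0,1,0,0],[0,0,0,0,0]]'
```

```text
time: 18.5
ee_pos: [0.5168, 0.1828, 0.0466]
eef_rot: [1.0, 0.003, 0.009, 0.008]
ft_force: [0.5, -0.5, -0.7]
width: 0.087
```

```bash
python3 -m jog '[[0.3,0.4,-0.4,0,0],[0,0,0,0,1],[0,0,0,0,1],[0,0,0,0,1],[0,0,0,0,1],[0,0,0,0,1],[0,0,0,0,1],[0,0,0,0,1],[0,0,0,0,1],[0,0,0,0,1]]' 30; python3 -m jog '[[0,0,0,0,1],[0,0,0,0,1],[0,0,-0.5,0,1],[0,0,-1,0,1],[0,0,-1.5,0,1],[0,0,-2,0,1],[0,0,-2,0,1],[0,0,-1,0,1],[0,0,0,0,1],[0,0,0,0,1]]'
```

```text
time: 19.5
ee_pos: [0.5218, 0.1792, 0.0537]
eef_rot: [1.0, 0.003, 0.011, 0.008]
ft_force: [-0.4, -0.0, -1.0]
width: 0.0236
time: 20.5
ee_pos: [0.5199, 0.1808, 0.1417]
eef_rot: [1.0, 0.003, 0.012, 0.008]
ft_force: [-1.1, 0.4, -1.5]
width: 0.0232
```

```bash
python3 -m jog '[[1,0.9,0,0,1],[1.9,1.8,0,0,1],[1.9,1.8,0,0,1],[1.9,1.8,0,0,1],[1.9,1.8,0,0,1],[1.9,1.8,0,0,1],[1.9,1.8,0,0,1],[1.9,1.8,0,0,1],[1,0.9,0,0,1],[0,0,0,0,1]]'
```

```text
time: 21.5
ee_pos: [0.6802, 0.0209, 0.1354]
eef_rot: [1.0, 0.002, 0.005, 0.011]
ft_force: [0.0, 0.0, -0.8]
width: 0.0231
```

```bash
python3 -m jog '[[-0.2,-0.7,0,0,1],[-0.2,-0.7,0,0,1],[0,0,1.2,0,1],[0,0,1.2,0,1],[0,0,1.2,0,1],[0,0,1.2,0,1],[0,0,1.2,0,1],[0,0,1.0,0,1],[0,0,0,0,1],[0,0,0,0,1]]'
```

```text
time: 22.5
ee_pos: [0.6736, 0.0373, 0.056]
eef_rot: [1.0, 0.004, 0.003, 0.01]
ft_force: [-2.4, -0.4, 8.2]
width: 0.023
```

```bash
python3 -m jog '[[0,0,-0.1,0,1],[0,0,0,0,0.5],[0,0,0,0,0.4],[0,0,0,0,0.3],[0,0,-0.5,0,0.3],[0,0,-1.5,0,0.3],[0,0,-2,0,0],[0,0,-2.5,0,0],[0,0,-2.5,0,0],[0,0,0,0,0]]'; python3 look.py long scene 330 240 75
```

```text
time: 23.5
ee_pos: [0.6736, 0.0394, 0.1557]
eef_rot: [1.0, 0.004, 0.005, 0.01]
ft_force: [-0.6, 0.4, 0.7]
width: 0.0833
[0.67300182 0.03917053 0.15390732] 0.08470237467580406
```

View pics/long.png

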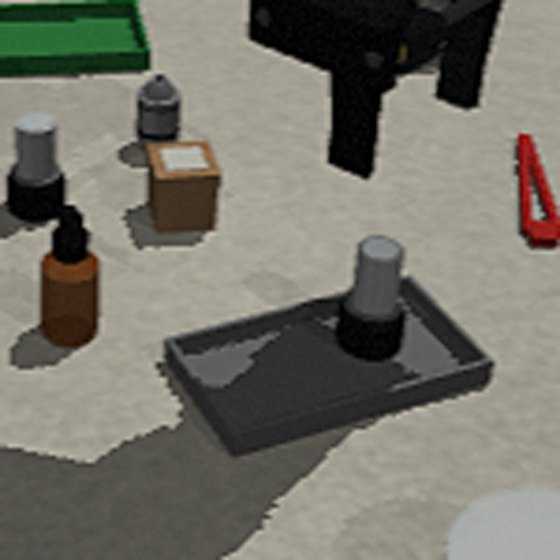

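The first eyepiece stands upright in the long tray at (372,310), with the left part of the tray free for the second. The next pick is the right eyepiece.

```bash
python3 -m jog '[[-1.2,0.2,0,0,0],[-2.5,0.4,0,0,0],[-2.5,0.4,0,0,0],[-2.5,0.4,0,0,0],[-2.5,0.4,0,0,0],[-2.5,0.4,0,0,0],[-2.5,0.4,0,0,0],[-2.5,0.4,0,0,0],[-2.5,0.4,0,0,0],[0,0,0,0,0]]'
```

```text
time: 24.55
ee_pos: [0.4493, 0.002, 0.1498]
eef_rot: [1.0, 0.003, 0.0, 0.011]
ft_force: [0.1, 0.4, -0.7]
width: 0.087
```

```bash
python3 -m jog '[[0.1,-0.3,0,0,0],[0,0,1.5,0,0],[0,0,1.5,0,0],[0,0,1.5,0,0],[0,0,1.5,0,0],[0,0,1.5,0,0],[0,0,1.0,0,0],[0,0,0.7,0,0],[0,0,0,0,0],[0,0,0,0,0]]'
```

```text
time: 25.55
ee_pos: [0.4564, 0.007, 0.0549]
eef_rot: [1.0, 0.004, 0.002, 0.009]
ft_force: [-0.1, 0.2, -0.4]
width: 0.087
```

```bash
python3 -m jog '[[-0.6,0.4,0.2,0,0],[0,0,0,0,1],[0,0,0,0,1],[0,0,0,0,1],[0,0,0,0,1],[0,0,0,0,1],[0,0,0,0,1],[0,0,0,0,1],[0,0,0,0,1],[0,0,0,0,1]]' 30; python3 -m jog '[[0,0,0,0,1],[0,0,0,0,1],[0,0,-0.5,0,1],[0,0,-1,0,1],[0,0,-2,0,1],[0,0,-2,0,1],[0,0,-2,0,1],[0,0,-2,0,1],[0,0,-1,0,1],[0,0,0,0,1]]'
```

```text
time: 26.55
ee_pos: [0.4513, 0.0024, 0.0548]
eef_rot: [1.0, 0.004, 0.004, 0.01]
ft_force: [-0.3, 0.3, -0.7]
width: 0.0236
time: 27.55
ee_pos: [0.45, 0.0053, 0.1676]
eef_rot: [1.0, 0.005, 0.004, 0.009]
ft_force: [0.3, 0.1, -0.8]
width: 0.0226
```

```bash
python3 -m jog '[[1.2,0.3,0,0,1],[2.3,0.5,0,0,1],[2.3,0.5,0,0,1],[2.3,0.5,0,0,1],[2.3,0.5,0,0,1],[2.3,0.5,0,0,1],[2.3,0.5,0,0,1],[2.3,0.5,0,0,1],[2.0,0.5,0,0,1],[0,0,0,0,1]]'
```

```text
time: 28.55
ee_pos: [0.653, -0.0421, 0.154]
eef_rot: [1.0, 0.003, -0.003, 0.01]
ft_force: [-0.4, -0.6, -1.1]
width: 0.0236
```

```bash
python3 -m jog '[[-0.6,-0.4,0,0,1],[0,0,1.3,0,1],[0,0,1.3,0,1],[0,0,1.3,0,1],[0,0,1.3,0,1],[0,0,1.3,0,1],[0,0,1.3,0,1],[0,0,1.3,0,1],[0,0,0,0,1],[0,0,0,0,1]]'
```

```text
time: 29.55
ee_pos: [0.6446, -0.0392, 0.0529]
eef_rot: [1.0, 0.003, -0.004, 0.01]
ft_force: [-2.8, 0.1, 7.3]
width: 0.0232
```

```bash
python3 -m jog '[[0,0,-0.1,0,1],[0,0,0,0,0.5],[0,0,0,0,0.4],[0,0,0,0,0.3],[0,0,-0.5,0,0.3],[0,0,-1.5,0,0.3],[0,0,-2,0,0],[0,0,-2.5,0,0],[0,0,-2.5,0,0],[0,0,0,0,0]]'; python3 -m jog '[[-0.9,-0.7,0,0,0],[-1.9,-1.5,0,0,0],[-1.9,-1.5,0,0,0],[-1.9,-1.5,0,0,0],[-1.9,-1.5,0,0,0],[-1.9,-1.5,0,0,0],[-1.9,-1.5,0,0,0],[-1.9,-1.5,0,0,0],[-1.9,-1.5,0,0,0],[-1.9,-1.5,0,0,0]]'
```

```text
time: 30.55
ee_pos: [0.6455, -0.0368, 0.1512]
eef_rot: [1.0, 0.003, -0.003, 0.01]
ft_force: [-0.2, 0.1, 0.5]
width: 0.083
time: 31.55
ee_pos: [0.4504, 0.1102, 0.1466]
eef_rot: [1.0, 0.002, -0.006, 0.011]
ft_force: [1.1, 0.8, 0.5]
width: 0.0871
```

```bash
python3 look.py all2 scene 310 220 90
```

```text
[0.44739902 0.11315295 0.14640103] 0.08698884886130455
```

View pics/all2.png

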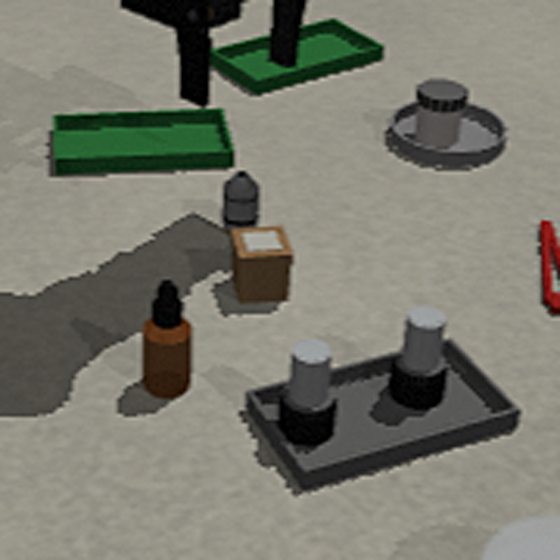

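Both eyepieces stand upright in the long tray at (310,395) and (420,360), and the pot is in the dish at (442,115). The last part is the objective at (241,200), and the box at (262,265) sits beside it.

```bash
python3 -m jog '[[0.5,0.2,0,0,0],[0.5,0.2,0,0,0],[0,0,1.2,0,0],[0,0,1.2,0,0],[0,0,1.2,0,0],[0,0,1.2,0,0],[0,0,1.2,0,0],[0,0,1.0,0,0],[0,0,0,0,0],[0,0,0,0,0]]'
```

```text
time: 32.6
ee_pos: [0.4545, 0.1059, 0.0671]
eef_rot: [1.0, 0.004, -0.009, 0.012]
ft_force: [0.0, -0.1, 0.8]
width: 0.0869
```

```bash
python3 -m jog '[[0.2,-0.2,0.5,0,0],[0,0,1,0,0],[0,0,0.9,0,0],[0,0,0.4,0,0],[0,0,0,0,0],[0,0,0,0,1],[0,0,0,0,1],[0,0,0,0,1],[0,0,0,0,1],[0,0,0,0,1]]' 30; python3 -m jog '[[0,0,0,0,1],[0,0,0,0,1],[0,0,0,0,1],[0,0,0,0,1],[0,0,0,0,1],[0,0,0,0,1],[0,0,0,0,1],[0,0,-0.5,0,1],[0,0,-1,0,1],[0,0,-1,0,1]]'
```

```text
time: 33.6
ee_pos: [0.4575, 0.1077, 0.0381]
eef_rot: [1.0, 0.004, -0.007, 0.012]
ft_force: [-0.5, 0.4, 0.5]
width: 0.055
time: 34.6
ee_pos: [0.4569, 0.1082, 0.0639]
eef_rot: [1.0, 0.004, -0.009, 0.012]
ft_force: [-0.0, 0.7, -1.3]
width: 0.0274
```

```bash
python3 -m jog '[[0,0,-1,0,1],[0,0,-2,0,1],[0,0,-2,0,1],[0,0,-2,0,1],[0,0,-2,0,1],[0,1.2,0,0,1],[0.2,2.3,0,0,1],[0.2,2.3,0,0,1],[0.2,2.3,0,0,1],[0.2,2.3,0,0,1]]'; python3 -m jog '[[0.2,2.4,0,0,1],[0.2,2.4,0,0,1],[0.2,2.4,0,0,1],[0.2,2.4,0,0,1],[0.2,2.4,0,0,1],[0.2,2.4,0,0,1],[0.2,2.4,0,0,1],[0.2,2.4,0,0,1],[0.2,2.4,0,0,1],[0.2,2.4,0,0,1]]'
```

```text
time: 35.6
ee_pos: [0.4691, 0.0084, 0.1714]
eef_rot: [1.0, 0.008, -0.003, 0.011]
ft_force: [0.8, -0.3, -1.1]
width: 0.0273
time: 36.6
ee_pos: [0.4942, -0.2398, 0.1879]
eef_rot: [1.0, 0.01, 0.002, 0.012]
ft_force: [0.2, -0.4, -1.0]
width: 0.0269
```

```bash
python3 -m jog '[[0,2.3,0,0,1],[0,2.3,0,0,1],[0,2.3,0,0,1],[-0.2,2.3,0,0,1],[0,2,0,0,1],[0,0,1.5,0,1],[0,0,1.5,0,1],[0,0,1.5,0,1],[0,0,1.5,0,1],[0,0,0,0,1]]'
```

```text
time: 37.6
ee_pos: [0.4942, -0.3579, 0.1326]
eef_rot: [1.0, 0.01, 0.004, 0.012]
ft_force: [-0.4, 0.6, -1.6]
width: 0.0271
```

```bash
python3 -m jog '[[0,-0.2,1.2,0,1],[0,0,1.2,0,1],[0,0,1.2,0,1],[0,0,1.2,0,1],[0,0,1.2,0,1],[0,0,1.2,0,1],[0,0,1.0,0,1],[0,0,0.5,0,1],[0,0,0,0,1],[0,0,0,0,1]]'
```

```text
time: 38.6
ee_pos: [0.4977, -0.3568, 0.0407]
eef_rot: [1.0, 0.011, 0.006, 0.013]
ft_force: [-0.7, -0.0, 0.4]
width: 0.0272
```

```bash
python3 -m jog '[[0,0,0.1,0,1],[0,0,0,0,0.45],[0,0,0,0,0.45],[0,0,0,0,0.45],[0,0,0,0,0.45],[0,0,-0.5,0,0.4],[0,0,-1.5,0,0.4],[0,0,-3,0,0.2],[0,0,-3,0,0.2],[0,0,-3,0,0]]'; python3 -m jog '[[-2,2,-1,0,0],[-2,2,-1,0,0],[-2,2,-1,0,0],[-2,2,-1,0,0],[-2,2,0,0,0],[-2,2,0,0,0],[0,0,0,0,0],[0,0,0,0,0],[0,0,0,0,0],[0,0,0,0,0]]'
python3 - <<'E'
from h import *
s=r.camera("scene"); cv2.imwrite("pics/end_s.png",cv2.resize(s["pixels"][120:380,80:400,::-1],None,fx=2.3,fy=2.3,interpolation=cv2.INTER_CUBIC))
t=r.camera("top"); cv2.imwrite("pics/end_t.png",cv2.resize(t["pixels"][110:240,140:440,::-1],None,fx=2.66,fy=2.66,interpolation=cv2.INTER_CUBIC))
E
```

```text
time: 39.6
ee_pos: [0.4946, -0.3531, 0.1528]
eef_rot: [1.0, 0.011, 0.003, 0.011]
ft_force: [0.3, -1.0, -0.3]
width: 0.0681
time: 40.6
ee_pos: [0.378, -0.4782, 0.2153]
eef_rot: [1.0, 0.014, 0.012, 0.017]
ft_force: [0.2, 0.5, 0.1]
width: 0.0873
```

View pics/end_s.png

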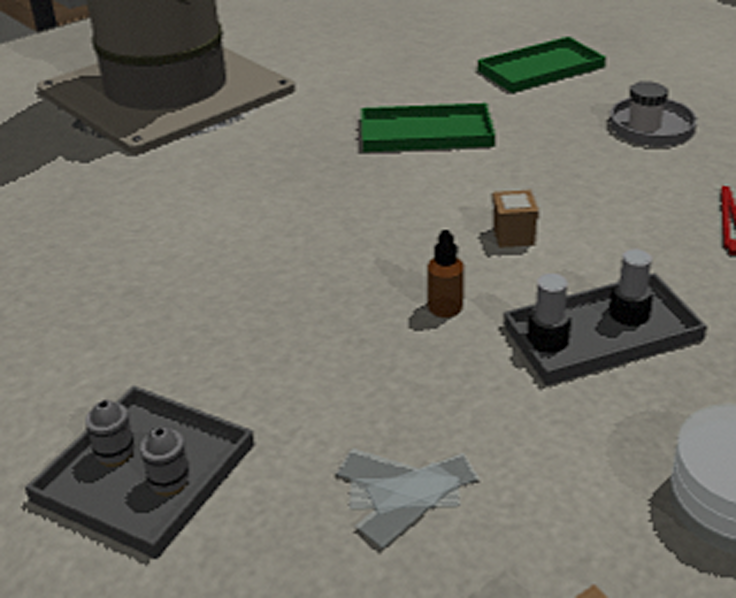

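View pics/end_t.png

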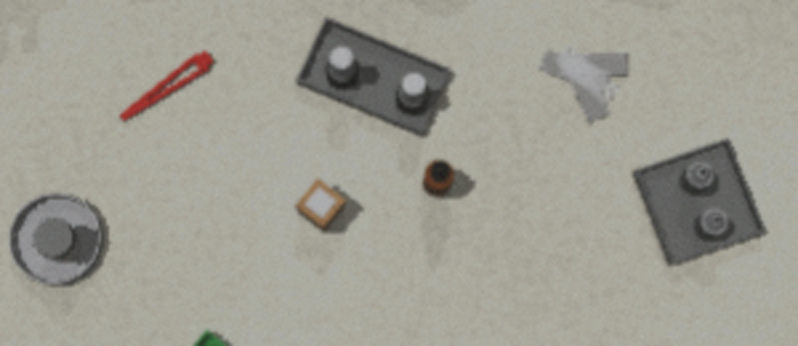

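The final views show every part upright inside its tray. In the top crop the eyepieces are at (341,65) and (413,92), the objectives at (699,177) and (713,222), and the pot at (54,238). The dropper (439,178) and the box (322,203) have not moved. The arm is clear, so I'm handing the job in.

```bash
python3 -c "
from bench import r
print(r.read_state()['time'],r.close_job())"
```

```text
the job is handed in; nothing more can be done
40.7 None
```

The table is cleared and the job is handed in at 40.7 s of the 117 s allowed; the system gives no verdict. Both eyepieces stand in the grey long tray, both objectives in the square tray, and the pot near the centre of the steel dish.

**Last checks:** The final scene and top pictures show all five parts upright and well inside the walls. The dropper bottle and cover-slip box look unmoved at their starting pixels, and the arm stands clear with its gripper open. I judged this by eye and did not recompute the final positions.

**What went wrong on the way:**
- **First objective:** the first descent stopped 2 cm high and about 12 mm off. I opened the gripper, corrected in smaller steps, and the second try held.
- **Tool tilt:** the tool drifted up to about 0.06 rad off vertical during the larger moves. I allowed for it in the next moves.
- **Pot:** it reached the dish floor with the tool about 5 mm lower than I had worked out, so it probably slid a little in the grip. The contact force was only about 1–2 N.

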